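# Find the loose bolt on the shaker base and hold its cap open

## Task

Ready this shaker base for service: first turn its dial, in small turns, until the pointer stands within the notch beside the scale, then tap down on the three bolts until you find the loose one, which sinks and stays down. Lift the cap of that bolt open by at least 45 degrees and finish while still holding it open, so that a colleague can get at it. Never open the cap of a bolt that has not sunk, leave the pointer in the notch, and do not shift the jar, the bottle or the rack.

Things in the scene. Friction and masses are not known exactly. Their poses are not given: they have to be found in the camera images.
- unit: Grey shaker base, a fixed box 111 mm deep (unit x from -75 to +36), 380 mm long (unit y from -195 to +185), top face 60 mm above the bench. Origin on the bench; its x axis points away from the robot (at yaw 0), y along its length towards the end with the dial, z up. Carries a dial, a pointer scale and three bolts in a row, each with its own hinged cap.
- dial (a joint): Black dial knob at the +y end of the unit, axis vertical. Radians, grows when turned clockwise seen from above; range 0 to 3.6. The friction is light (about 0.04 N m) and it stays where it is left. Geared to the pointer: +1 rad moves it 20 mm to the unit's +y. The pointer is in the notch at 3.0; it starts 0.7 to 1.9 rad short of that.
- dial_grip (a point): Middle of the dial's upright grip bar (40 mm long, 10 mm thick, from 8 to 37 mm above the unit's top face, over a disc of 44 mm diameter); this point lies on the dial's axis, 24 mm above the unit's top face. Its x axis runs along the bar, z up.
- pointer_mid (a point): Middle of the pointer, a thin black needle (26 mm along the unit's x, 5 mm wide) that slides along the unit's y over the white scale strip beside the dial. Moved by the dial; 4 mm above the unit top face.
- notch (a point): Middle of the notch that is the mark: the 14 mm gap between two small black blocks (6 mm wide) at the +x edge of the white scale. Axes as the unit's. The pointer is aligned when pointer_mid is at the same unit y as this point.
- bolt_left_top (a point): Centre of the top of the left bolt's steel hex head (the one next to the dial (largest y in the unit's frame, +30 mm)). The head is 19 mm across and its top stands 18 mm above the unit's top face, out of a 28 by 30 mm window in its cap (12 mm when sunk).
- bolt_left (a joint): How far the left bolt has sunk, m: 0 at the start; a tight bolt stays below 0.0015 when tapped (up to 30 N), the loose one sinks up to 0.006 under a downward push of more than about 3 N and stays down. Which of the three is loose differs from run to run and cannot be seen before tapping.
- cap_left (a joint): Opening angle of the left bolt's cap, rad: 0 flat on the unit, at most 1.3. The cap is an aluminium plate 67 mm by 42 mm, 5 mm thick, hinged along the unit's y at its robot-side (-x) edge; its far edge swings up and towards the robot. It falls shut when let go (gravity and a light spring, about 1 N at the grip bar).
- cap_left_grip (a point): Centre of the left cap's steel grip bar: a round bar 14 mm thick and 44 mm long along the unit's y, on a 14 mm wide stem, 82 mm from the hinge line and 12 mm above it, hanging clear past the far (+x) side of the unit; 75 mm above the bench when shut. Its two ends can be pinched from above, the cap then swivels between the fingers.
- cap_left_hinge (a point): Middle of the left cap's hinge line, fixed on the unit, 3 mm above its top face, 34 mm to the robot's side (-x) of the bolt.
- bolt_middle_top (a point): Centre of the top of the middle bolt's steel hex head (at y = -65 mm in the unit's frame). The head is 19 mm across and its top stands 18 mm above the unit's top face, out of a 28 by 30 mm window in its cap (12 mm when sunk).
- bolt_middle (a joint): How far the middle bolt has sunk, m: 0 at the start; a tight bolt stays below 0.0015 when tapped (up to 30 N), the loose one sinks up to 0.006 under a downward push of more than about 3 N and stays down. Which of the three is loose differs from run to run and cannot be seen before tapping.
- cap_middle (a joint): Opening angle of the middle bolt's cap, rad: 0 flat on the unit, at most 1.3. The cap is an aluminium plate 67 mm by 42 mm, 5 mm thick, hinged along the unit's y at its robot-side (-x) edge; its far edge swings up and towards the robot. It falls shut when let go (gravity and a light spring, about 1 N at the grip bar).
- cap_middle_grip (a point): Centre of the middle cap's steel grip bar: a round bar 14 mm thick and 44 mm long along the unit's y, on a 14 mm wide stem, 82 mm from the hinge line and 12 mm above it, hanging clear past the far (+x) side of the unit; 75 mm above the bench when shut. Its two ends can be pinched from above, the cap then swivels between the fingers.
- cap_middle_hinge (a point): Middle of the middle cap's hinge line, fixed on the unit, 3 mm above its top face, 34 mm to the robot's side (-x) of the bolt.
- bolt_right_top (a point): Centre of the top of the right bolt's steel hex head (the one farthest from the dial, at y = -160 mm in the unit's frame). The head is 19 mm across and its top stands 18 mm above the unit's top face, out of a 28 by 30 mm window in its cap (12 mm when sunk).
- bolt_right (a joint): How far the right bolt has sunk, m: 0 at the start; a tight bolt stays below 0.0015 when tapped (up to 30 N), the loose one sinks up to 0.006 under a downward push of more than about 3 N and stays down. Which of the three is loose differs from run to run and cannot be seen before tapping.
- cap_right (a joint): Opening angle of the right bolt's cap, rad: 0 flat on the unit, at most 1.3. The cap is an aluminium plate 67 mm by 42 mm, 5 mm thick, hinged along the unit's y at its robot-side (-x) edge; its far edge swings up and towards the robot. It falls shut when let go (gravity and a light spring, about 1 N at the grip bar).
- cap_right_grip (a point): Centre of the right cap's steel grip bar: a round bar 14 mm thick and 44 mm long along the unit's y, on a 14 mm wide stem, 82 mm from the hinge line and 12 mm above it, hanging clear past the far (+x) side of the unit; 75 mm above the bench when shut. Its two ends can be pinched from above, the cap then swivels between the fingers.
- cap_right_hinge (a point): Middle of the right cap's hinge line, fixed on the unit, 3 mm above its top face, 34 mm to the robot's side (-x) of the bolt.
- jar_a: Glass jar with blue cap, 52 mm wide and 75 mm tall, a bystander beyond the unit. Origin at the middle of its underside.
- wash_bottle: White wash bottle, 68 mm wide, 130 mm tall, a bystander past the dial end. Origin at the middle of its underside.
- tube_rack: White tube rack, 90 by 160 by 50 mm, a bystander at the end away from the dial. Origin at the middle of its underside.

How it is judged:
By the outcome, as a careful person would: the job done as asked, in the order asked, and still so for the second after the job is handed in, while the arm keeps its last pose, push and grip.
It also fails if it takes over 69 s, if anything falls off the work surface, if the arm or the gripper's body presses on something with over 40 N, if the wrist force passes 120 N, or if a joint passes its speed limit or range.

## Robot

A 7-joint arm with a two-finger parallel gripper is mounted at the origin on the work surface. World frame = base frame: x ahead of the robot, y to its left, z up, the work surface at z = 0. Lengths are in m, angles in rad, forces in N, time in s.
With the tool pointing down it reaches from about 0.4 to 0.85 m from the base axis. Payload 4.5 kg.
Tool frame: the origin (TCP) lies midway between the tips of the shut fingers; the grasp point (between the pads) lies 19 mm behind it; z points along the fingers, y is the line along which they close (so a half turn about z gives the same grasp; the last joint's range is limited). The gripper opens to 85 mm and grips with 20 to 120 N. Pads are 22 mm wide; open, the fingers measure 114 mm over their backs; the gripper's body (76 mm by 85 mm) begins 54 mm behind the grasp point. The pads swing forward as they close: fully open they stand 13 mm farther back than shut.
Start: joints at [1.173, 0.689, -0.195, 1.565, 0.157, 0.902, -0.215], TCP at [0.262, -0.568, 0.231] pointing down, gripper open.
Joint ranges: [-3.01, 3.01], [-0.46, 2.08], [-1.47, 1.51], [0.13, 2.56], [-1, 4.14], [0.04, 2.09], [-2.66, 2.66]. Speed limits (rad/s): [2.57, 2.57, 3.14, 3.14, 3.14, 3.14, 3.14].

## Interface

Orientations are given as a unit quaternion [w, x, y, z].
In Python, from cell import bot gives the robot as it stands. Calls block until the motion is done:
- bot.goto(position, orientation): joint-space move of the TCP to a pose.
- bot.move_linear(position, feed=0.15, rotation=None, max_force=None): straight line of the TCP; rotation=None keeps the orientation; feed is the mean speed in m/s. With max_force (N) it stops when the force on the tool has changed by that much, and returns True; else False.
- bot.move_j(angles): joint-space move.
- bot.open_gripper() and bot.close(): open the fingers fully, or close them until they stop; the grip force is fixed at half the most.
- bot.wait(seconds).
- bot.inverse_kinematics(position, orientation): joint angles nearest the present ones, or None.
- bot.read_state(): the state.
- bot.get_image(name): name is "side" or "top" or "wrist"; returns (picture, depth): 384x512x3 uint8, red, green, blue; 384x512 float32, m along the optical axis (not along the pixel's ray), 0 where there is no reading.
- bot.camera_params(name): a dict with "fov_y" (degrees; the focal length in pixels is half the picture's height over the tangent of half this angle, whatever the lens; pixels are square), "cx", "cy" (the principal point, pixels), "camera_from_world" (4x4, takes a point from world to camera coordinates); the wrist camera has in their place "T_tool_cam" (4x4, takes a point from camera to tool coordinates, whose origin is the TCP and whose axes are the flange's). Camera axes: x right, y up, looking along -z (the intrinsics and any distortion apply to the point x, -y, -z); pixel columns grow to the right and rows downward; lengths in m; the calibration is good to about 2 mm. The wrist camera is an equidistant fisheye: a pixel r from the principal point sees the ray r / f radians off the axis. A picture is of the moment at which its call begins: read the wrist's pose just before it. camera_params takes no time and is no camera call.
A pose or a line that the arm cannot do raises bot.MotionError and nothing moves.
- bot.close_job(): hands the job in; it is judged then, once.
The state is a dict: "time": time; "joints": joint angles; "qvel": joint speeds; "effort": joint torques, N m; "ee_pos": TCP position; "eef_rot": TCP orientation; "wrist_force": force on the tool from outside, world axes, zero at the start; "ft_torque": the same for the moment, N m; "width": opening from 0.0 (shut) to 1.0 (fully open); "grasp_force": force on a finger pad.
Only numpy, scipy, OpenCV 4.12 (cv2) and the standard library are available. Lean on these libraries where they do the work, as an engineer would, in place of code of your own. Each camera call takes 0.05 s, during which the arm holds its last target. There are 200 camera calls.

## Working session

There is one attempt and no reset: what is moved stays moved. The work goes in short steps, each a Python script; the robot and the scene stay as the last script left them, time stands still between calls to the robot, and variables do not carry over. Pictures are saved under pics/ and viewed, at most 10 in all, crops included, and the job is handed in when it is done.

```bash
ls; mkdir -p pics
python3 - <<'E'
from cell import bot
import cv2,numpy as np
ims=[]
for n in("top","side"):
    p,d=bot.get_image(n); np.savez(f"pics/{n}.npz",p=p,d=d); ims.append(p); 
    c=bot.camera_params(n);print(n,c)
    cv2.imwrite(f"pics/{n}.png",cv2.cvtColor(p,cv2.COLOR_RGB2BGR))
print(bot.camera_params("wrist"));print(bot.read_state())
E
```

```text
pics
top {'fov_y': 57.81900571206435, 'cx': 252.5970616939415, 'cy': 183.97748503259015, 'camera_from_world': array([[ 0.0010908 , -0.99995535,  0.00938658,  0.01735557],
       [ 0.99954245,  0.00137398,  0.03021608, -0.5758176 ],
       [-0.03022763,  0.00934932,  0.99949931, -0.88142496],
       [ 0.        ,  0.        ,  0.        ,  1.        ]])}
side {'fov_y': 50.26798190090681, 'cx': 263.8773564541921, 'cy': 195.10971576150177, 'camera_from_world': array([[-0.89509989, -0.44571929, -0.01142392,  0.54467237],
       [ 0.26200937, -0.54655677,  0.79537839, -0.1893144 ],
       [-0.36075932,  0.70894993,  0.60600553, -0.88649101],
       [ 0.        ,  0.        ,  0.        ,  1.        ]])}
{'fov_y': 65.70646984690485, 'cx': 253.4438559289469, 'cy': 194.34291861777, 'T_tool_cam': array([[-6.75601225e-04,  9.49140930e-01,  3.14850820e-01,
         8.01272378e-02],
       [ 9.99999764e-01,  6.01346574e-04,  3.32978073e-04,
        -3.79013670e-04],
       [ 1.26708656e-04,  3.14850971e-01, -9.49141112e-01,
        -1.44365444e-01],
       [ 0.00000000e+00,  0.00000000e+00,  0.00000000e+00,
         1.00000000e+00]])}
{'time': 0.1, 'joints': array([ 1.1727877 ,  0.68991325, -0.19455153,  1.5662519 ,  0.15730286,
        0.90251038, -0.21513763]), 'qvel': array([ 0.00062961, -0.00276377,  0.00026874, -0.00274829,  0.00022514,
        0.00115025,  0.00031894]), 'effort': array([-3.01318942e-03, -5.40601730e+01, -1.27151772e+00, -1.58986455e+01,
        9.36601631e-03,  4.38492541e-03,  1.46438782e-05]), 'ee_pos': array([ 0.26129636, -0.56710433,  0.23055369]), 'eef_rot': array([-8.12040772e-04,  9.76775623e-01,  2.14263082e-01, -2.32623889e-04]), 'wrist_force': array([-0.64775889, -0.18433685, -0.26597333]), 'ft_torque': array([-0.06621092, -0.00481519,  0.03890213]), 'grasp_force': 0.0, 'width': 0.9997113019564725}
```

View pics/top.png

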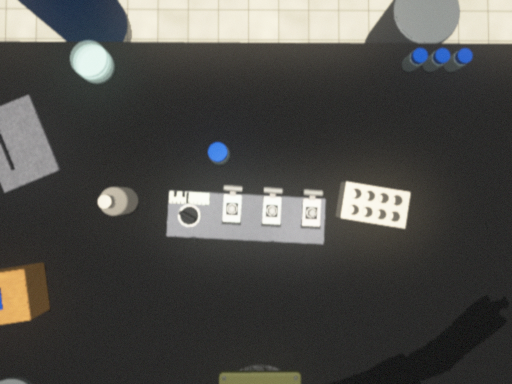

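View pics/side.png

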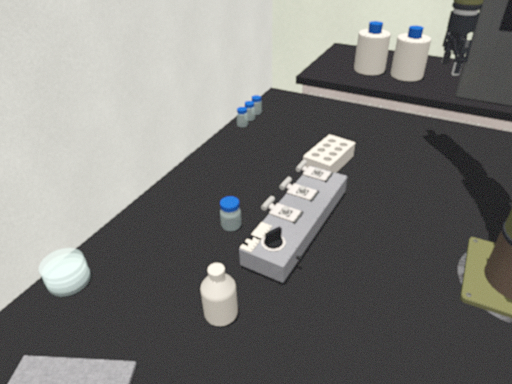

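The top view shows the dial at about (189,215) and bolts at (232,209), (272,211) and (312,213). The jar is at (218,153), the bottle at (118,201) and the rack at (375,205). The side view agrees with this layout. Next I'll work out rough positions and take a wrist view over the dial.

```bash
cat > h.py <<'E'
from cell import bot
import cv2,numpy as np
from scipy.spatial.transform import Rotation as R
def q(a): return [0,np.cos(a/2),np.sin(a/2),0]
def ray_z(o,d,z): return o+d*(z-o[2])/d[2]
def fix(name,u,v,z):
    c=bot.camera_params(name);f=192/np.tan(np.radians(c["fov_y"]/2));T=np.linalg.inv(c["camera_from_world"])
    d=T[:3,:3]@[(u-c["cx"])/f,-(v-c["cy"])/f,-1]
    return ray_z(T[:3,3],d,z)
def T_tool(s):
    w,x,y,z=s["eef_rot"];T=np.eye(4);T[:3,:3]=R.from_quat([x,y,z,w]).as_matrix();T[:3,3]=s["ee_pos"];return T
def wrist(Tt,u,v,z):
    c=bot.camera_params("wrist");f=192/np.tan(np.radians(c["fov_y"]/2));T=Tt@c["T_tool_cam"]
    dx,dy=u-c["cx"],v-c["cy"];r=np.hypot(dx,dy)+1e-9;t=r/f
    d=T[:3,:3]@[np.sin(t)*dx/r,-np.sin(t)*dy/r,-np.cos(t)]
    return ray_z(T[:3,3],d,z)
def snap(name):
    s=bot.read_state();p,d=bot.get_image("wrist");T=T_tool(s);np.savez(f"pics/{name}.npz",p=p,d=d,T=T)
    cv2.imwrite(f"pics/{name}.png",cv2.cvtColor(p,cv2.COLOR_RGB2BGR));return p,d,T
E
python3 - <<'E'
from h import *
P={k:fix("top",u,v,z) for k,u,v,z in [("dial",189,215,.09),("bl",232,209,.078),("bm",272,211,.078),("br",312,213,.078),("jar",218,153,.075),("bot",108,201,.13),("rackNear",342,200,.05)]}
for k in P: print(k,P[k].round(4))
y=P["bl"]-P["br"]; a=np.arctan2(-y[0],y[1]); print("yaw",a,np.linalg.norm(y))
p=P["dial"].copy(); 
p=(P["dial"]+P["bl"])/2
try:
    bot.goto([p[0]-.06,p[1],.27],q(a))
    snap("w1"); print(bot.read_state()["time"],bot.read_state()["joints"])
except bot.MotionError as e: print(e)
E
```

```text
dial [0.5013 0.166  0.09  ]
bl [0.5147 0.0671 0.078 ]
bm [ 0.5101 -0.0271  0.078 ]
br [ 0.5054 -0.1215  0.078 ]
jar [0.6472 0.1009 0.075 ]
bot [0.5342 0.3371 0.13  ]
rackNear [ 0.5357 -0.2001  0.05  ]
yaw -0.049192970165758784 0.18881492600519653
2.6667 [-0.28636687  0.42335012 -0.09681354  1.98707294  0.05983159  0.73384067
 -2.04060989]
```

View pics/w1.png

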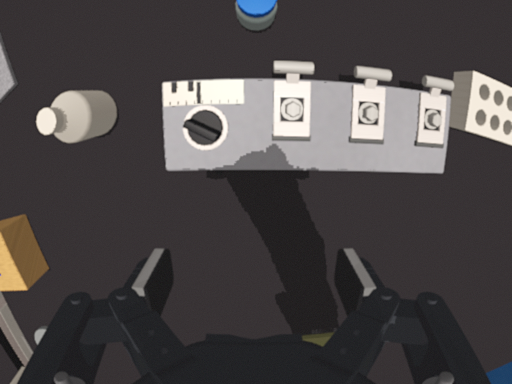

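The wrist view shows bolts at (292,109), (369,113) and (433,119), the dial at (205,128) and the scale blocks near (173,88) and (192,88). I'll look closer over the dial.

Run:
```python
from h import *
D=np.load("pics/w1.npz");T=D["T"]
for k,u,v,z in [("dial",205,128,.068),("bl",292,109,.078),("bm",369,113,.078),("br",433,119,.078),("gl",294,68,.075)]: print(k,wrist(T,u,v,z).round(4))
bot.goto([.475,.16,.2],q(-.049))
p,d,T=snap("w2"); print(T.round(3)[:3,3],bot.read_state()["joints"][6])
```

```text
dial [0.4982 0.17   0.068 ]
bl [0.5154 0.069  0.078 ]
bm [ 0.5105 -0.0234  0.078 ]
br [ 0.506 -0.116  0.078]
gl [0.5624 0.0644 0.075 ]
[0.475 0.16  0.199] -2.1225540252966497
```

View pics/w2.png

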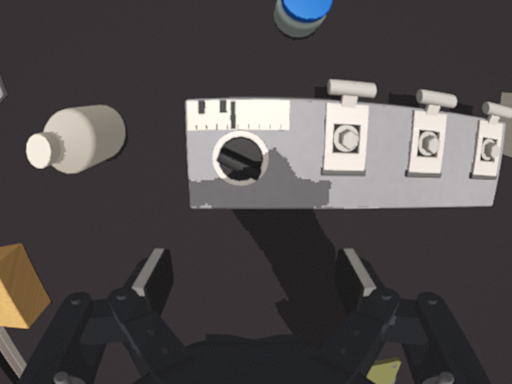

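Run:
```python
from h import *
D=np.load("pics/w2.npz");T=D["T"];p=D["p"];d=D["d"]
c=p[90:200,180:300]; cv2.imwrite("pics/w2c.png",cv2.cvtColor(cv2.resize(c,None,fx=5,fy=5,interpolation=cv2.INTER_CUBIC),cv2.COLOR_RGB2BGR))
g=cv2.cvtColor(p,cv2.COLOR_RGB2GRAY)
m=(g<40).astype(np.uint8); m[:98]=0;m[190:]=0;m[:,:190]=0;m[:,290:]=0
n,l,s,ce=cv2.connectedComponentsWithStats(m)
for i in range(1,n):
    if s[i,4]>15: print(s[i],ce[i].round(1),wrist(T,*ce[i],.064).round(4))
w=(g>150).astype(np.uint8); w[:133]=0;w[190:]=0;w[:,:205]=0;w[:,275:]=0
ct=max(cv2.findContours(w,cv2.RETR_EXTERNAL,cv2.CHAIN_APPROX_NONE)[0],key=cv2.contourArea)
e=cv2.fitEllipse(ct);print(e,wrist(T,*e[0],.064))
Tc=T@bot.camera_params("wrist")["T_tool_cam"]
```

```text
[221 148  40  32 518] [243.2 166.1] [0.4908 0.1684 0.064 ]
((237.14077758789062, 156.0279083251953), (52.531158447265625, 72.10267639160156), 82.15769958496094) [0.50094659 0.17369749 0.064     ]
```

View pics/w2c.png

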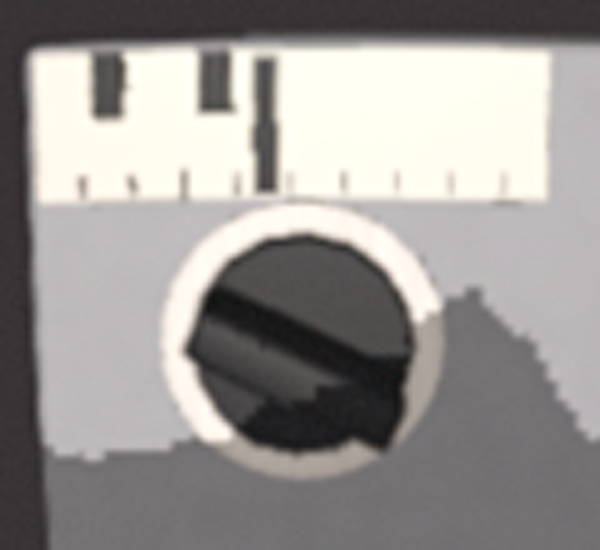

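The crop shows the blocks centred at (108,85) and (216,82), the needle at (265,125) and the dial at (300,343). The bar's lit top runs from about (198,333) to (398,420). The pointer is about 19 mm short, which is about 0.95 rad. I'll compute that properly and turn in small steps.

Run:
```python
from h import *
T=np.load("pics/w2.npz")["T"]
f=lambda u,v,z: wrist(T,180+u/5,90+v/5,z)
c=f(301,341,.062);a1=f(198,333,.097);a2=f(398,420,.097)
print("dial",c,"bar mid",(a1+a2)/2,np.linalg.norm(a1-a2))
yb=np.arctan2(*(a2-a1)[1::-1]);print("bar yaw",yb)
b=(f(108,82,.066)+f(216,82,.066))/2;pt=f(265,82,.064)
U=np.array([np.sin(.049),np.cos(.049),0]);off=(b-pt)@U;print("off",off,off/.02,np.linalg.norm(f(108,82,.066)-f(216,82,.066)))
m=np.r_[((a1+a2)/2)[:2]*.5+c[:2]*.5,0]
m=m+np.array([0,0,.2]);bot.goto(m,q(yb));print(bot.read_state()["joints"])
m[2]=.12;bot.move_linear(m,.15)
m[2]=.075;print(bot.move_linear(m,.06,max_force=8),bot.read_state()["wrist_force"],bot.read_state()["ee_pos"])
bot.close();s=bot.read_state();print(s["width"],s["grasp_force"],s["wrist_force"],s["ft_torque"],s["time"],s["joints"])
np.savez("dial.npz",m=m,yb=yb,off=off)
```

```text
dial [0.49826507 0.17100805 0.062     ] bar mid [0.49916909 0.16992954 0.097     ] 0.03721741466629527
bar yaw -2.045029271906961
off 0.019064336604696627 0.9532168302348314 0.020245722384970216
[ 0.24474106  0.90146258 -1.25494665  1.86777659  0.96001284  1.14378856
  1.29136167]
False [ 0.33749022  0.56279305 -0.58945143] [0.49885116 0.17074854 0.07523894]
0.10093962242180282 59.417096972465515 [ 1.11994934 -1.07624243  2.91576567] [-0.17044504 -0.23685956  0.03551714] 8.2917 [ 0.17641017  1.07086002 -1.10838214  1.95517326  1.20969192  0.99735136
  1.11561721]
```

Run:
```python
from h import *
D=np.load("dial.npz");m=D["m"];yb=float(D["yb"])
for k in range(1,5):
    bot.move_linear(m,.05,rotation=q(yb-.19*k))
    s=bot.read_state();print(s["wrist_force"].round(1),s["ft_torque"].round(2),s["width"],s["joints"][6],s["time"],s["eef_rot"].round(3))
p,d,T=snap("w3")
p,d=bot.get_image("top");np.savez("pics/t3.npz",p=p,d=d)
t=cv2.resize(p[180:230,160:220],None,fx=6,fy=6,interpolation=cv2.INTER_CUBIC)
w=cv2.imread("pics/w3.png");out=np.zeros((384,512+360,3),np.uint8);out[:,:512]=w;out[:300,512:]=t[...,::-1];cv2.imwrite("pics/c3.png",cv2.resize(out,None,fx=.9,fy=.9))
```

```text
[ 1.4 -1.1  3.8] [-0.22 -0.24 -0.05] 0.1015070549169608 0.9370130758488038 8.6333 [ 0.    -0.439  0.898 -0.   ]
[ 0.7 -1.2  4.8] [-0.29 -0.23 -0.02] 0.10153455600239898 0.7577667463431811 8.975 [ 0.    -0.353  0.936 -0.   ]
[ 1.5 -0.7  5.8] [-0.16 -0.17 -0.01] 0.09835241330336497 0.5784883446337149 9.3167 [ 0.    -0.263  0.965  0.   ]
[ 0.7 -1.4  6.3] [-0.08 -0.17 -0.08] 0.10842619443756862 0.4006970808744185 9.6583 [ 0.    -0.171  0.985  0.   ]
```

View pics/c3.png

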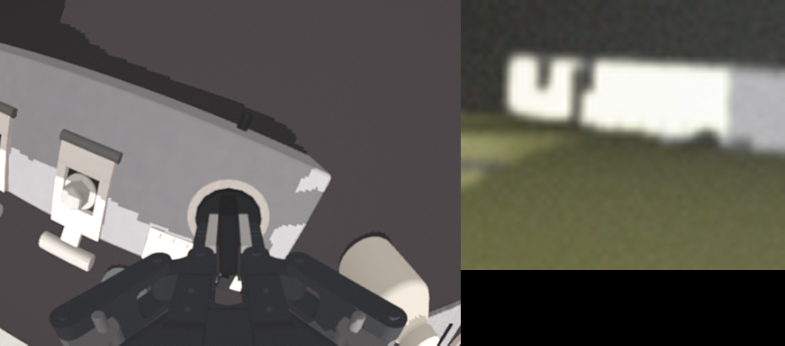

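The wrist view shows the gripper holding the dial bar. In the top crop the needle at (577,95) has reached the right block, so it is still a few mm short. I'll turn a little more, let go and measure.

Run:
```python
from h import *
D=np.load("dial.npz");m=D["m"];yb=float(D["yb"])
bot.move_linear(m,.05,rotation=q(yb-.95))
bot.open_gripper();m2=m.copy();m2[2]=.16;bot.move_linear(m2,.15)
bot.goto([.475,.16,.2],q(-.049))
p,d,T=snap("w4");print(bot.read_state()["time"])
c=p[90:200,180:300]; cv2.imwrite("pics/w4c.png",cv2.cvtColor(cv2.resize(c,None,fx=5,fy=5,interpolation=cv2.INTER_CUBIC),cv2.COLOR_RGB2BGR))
```

```text
13.125
```

View pics/w4c.png

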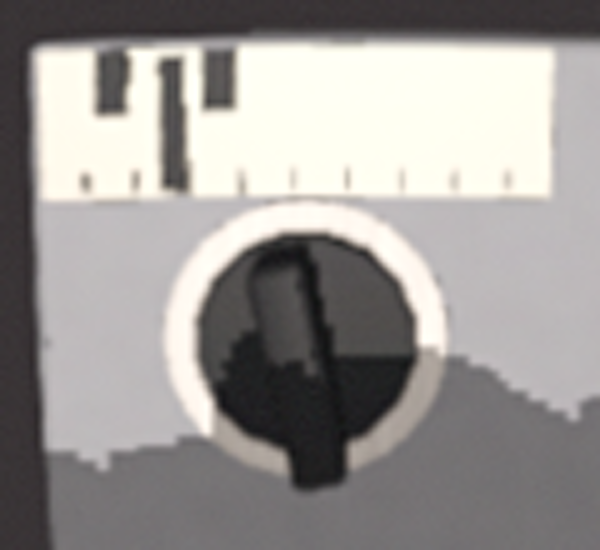

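The needle at (172,80) now sits between the blocks at 111 and 219, about 1.3 mm from the middle, so the pointer is in the notch. Next I'll tap the bolts.

Run:
```python
from h import *
T=np.load("pics/w4.npz")["T"]
L=wrist(T,346,138,.078);M=wrist(T,429,143,.078);print(L,M,np.linalg.norm(L-M))
L=(L+[.5147,.0671,.078]+[.5154,.069,.078])/3
yaw=-.049;U=np.array([-np.sin(yaw),np.cos(yaw),0]);print(L)
bot.close()
res={}
for k,n in enumerate(["left","middle","right"]):
    b=L-.095*k*U
    bot.goto([b[0],b[1],.13],q(yaw)); bot.move_linear([b[0],b[1],.09],.1); bot.wait(.2)
    h=bot.move_linear([b[0],b[1],.064],.015,max_force=10)
    s=bot.read_state();res[n]=s["ee_pos"][2];print(n,h,s["ee_pos"].round(4),s["wrist_force"].round(1),s["time"])
    bot.move_linear([b[0],b[1],.13],.15)
    if res[n]<.0755: break
np.savez("bolts.npz",L=L)
```

```text
[0.5166102 0.0723907 0.078    ] [ 0.51216539 -0.02007476  0.078     ] 0.09257222976034783
[0.51557007 0.0694969  0.078     ]
left True [0.5156 0.0695 0.0779] [-0.1  0.2  6.9] 16.1417
middle True [ 0.5109 -0.0254  0.0721] [-0.  -0.4  7.8] 19.0167
```

The left bolt held at 77.9 mm. The middle bolt sank to 72.1 mm, so it is the loose one. I'll look at its grip bar before grasping.

Run:
```python
from h import *
bot.open_gripper()
bot.goto([.53,-.026,.2],q(-.049))
p,d,T=snap("w5");print(T[:3,3],bot.read_state()["time"])
```

```text
[ 0.53084946 -0.02598898  0.20105547] 20.7833
```

View pics/w5.png

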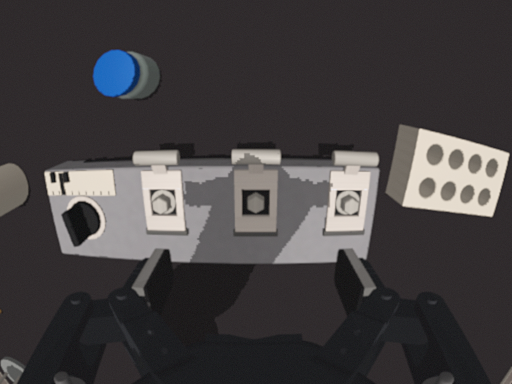

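The middle bar is centred at (256,157), level in the image. The pointer still stands between the blocks. I'll grasp the bar ends and lift along the arc.

Run:
```python
from h import *
T=np.load("pics/w5.npz")["T"];yaw=-.049;X=np.array([np.cos(yaw),np.sin(yaw),0])
g=wrist(T,256.5,157,.075);print("grip",g)
t=g+.003*X;t[2]=.056
bot.goto([t[0],t[1],.15],q(yaw))
h=bot.move_linear(t,.06,max_force=8);print(h,bot.read_state()["ee_pos"],bot.read_state()["wrist_force"].round(1))
if h: raise SystemExit
bot.close();s=bot.read_state();print(s["width"],s["grasp_force"],s["wrist_force"].round(1),s["time"])
if not .4<s["width"]<.65: raise SystemExit
r=np.hypot(.082,.012);a0=np.arctan2(.012,.082)
for th in np.arange(.1,1.06,.1):
    w=t+X*(r*np.cos(a0+th)-.082);w[2]=t[2]+r*np.sin(a0+th)-.012
    bot.move_linear(w,.06)
    s=bot.read_state();print(round(th,2),s["ee_pos"].round(4),s["wrist_force"].round(1),round(s["width"],3),round(s["grasp_force"],1))
    if np.linalg.norm(s["wrist_force"])>25: print("high");break
print(s["time"]);p,d=bot.get_image("side");cv2.imwrite("pics/s6.png",cv2.resize(p[130:300,200:400],None,fx=3,fy=3,interpolation=cv2.INTER_CUBIC)[...,::-1])
snap("w6")
```

```text
grip [ 0.55768982 -0.03007808  0.075     ]
False [ 0.56091433 -0.0302342   0.05631271] [ 0.7 -0.5  0.1]
0.49555743273356256 60.47548770904541 [0.9 1.9 1.9] 23.3167
0.1 [ 0.5593 -0.0294  0.0642] [ 1.4  3.7 -3.9] 0.501 61.5
0.2 [ 0.5564 -0.0293  0.0722] [ 0.8  4.6 -5.4] 0.502 61.6
0.3 [ 0.5529 -0.0291  0.0798] [ 1.3  4.7 -4.4] 0.493 61.5
0.4 [ 0.5488 -0.029   0.0869] [ 0.7  4.6 -4.9] 0.501 61.6
0.5 [ 0.5443 -0.0287  0.0937] [ 0.4  5.8 -6.3] 0.491 61.6
0.6 [ 0.5389 -0.0285  0.1   ] [ 1.2  5.9 -6.3] 0.494 61.7
0.7 [ 0.5331 -0.0281  0.1058] [ 0.8  5.3 -6.5] 0.496 61.7
0.8 [ 0.5269 -0.0279  0.111 ] [ 2.2  4.9 -6.4] 0.496 61.7
0.9 [ 0.5202 -0.0275  0.1156] [ 2.1  5.4 -7. ] 0.494 61.7
1.0 [ 0.5132 -0.0272  0.1195] [ 3.   5.8 -6.4] 0.498 61.6
26.2333
```

View pics/s6.png

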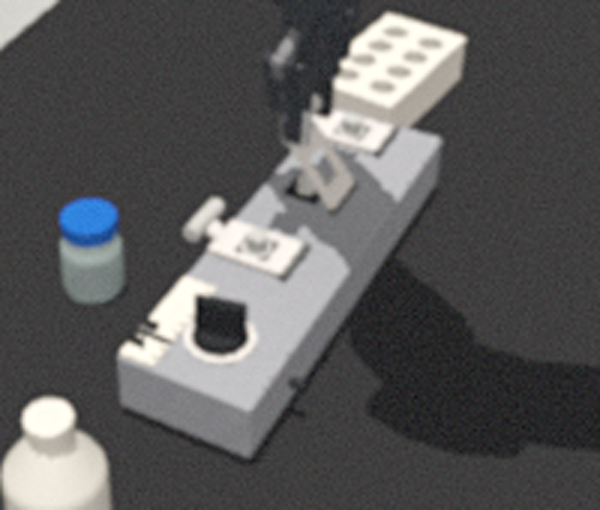

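View pics/w6.png

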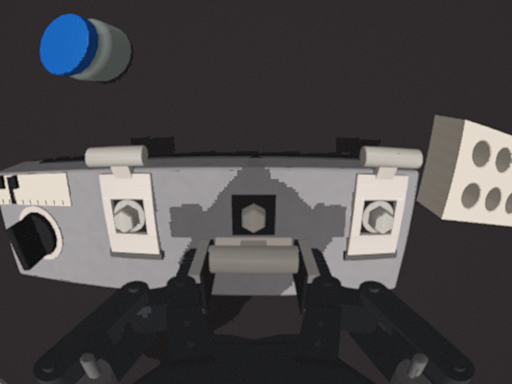

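The side view shows the middle cap standing well open at about (325,165), the other two shut and the needle between the blocks. The wrist view shows the bar gripped at (254,258) and the bolt exposed at (254,218). I'll hand it in.

```bash
python3 -c "
from cell import bot
print(bot.close_job())"
```

```text
the job is handed in; nothing more can be done
None
```

I handed the job in with the pointer in the notch (about 1.3 mm off its middle), the middle bolt found loose (it sank about 6 mm), and its cap held open at about 57°; the left bolt tapped tight, and I left the right one untapped because the loose one was already found.

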